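# Put a spice jar away lying down in the spice chest's drawer

### The arm

A 6-joint arm with a two-finger parallel gripper is mounted at the origin on a cart in front of the work surface, level with it; the furniture and walls round the work are solid. World frame = base frame: x ahead of the robot, y to its left, z up, the work surface at z = 0. Lengths are in mm, angles in rad, forces in N, time in s.
With the tool pointing down it reaches from about 275 to 750 mm from the base axis. Payload 10.2 kg.
Tool frame: the origin (TCP) lies at the very end of the fingers, on their centre line; the grasp point (between the pads) lies 19 mm behind it; z points along the fingers, y is the line along which they close (so a half turn about z gives the same grasp; the last joint's range is limited). The gripper opens to 85 mm and grips with 20 to 120 N. Pads are 22 mm wide; open, the fingers measure 114 mm over their backs; the gripper's body (76 mm by 85 mm) begins 54 mm behind the grasp point. The pads swing forward as they close: fully open they stand 13 mm farther back than shut.
Start: joints at [0.976, 0.313, 1.498, -0, 1.331, -0.223], TCP at [190.742, 489.131, 231.294] pointing down, gripper open.
Joint ranges: [-2.94, 2.94], [-0.97, 2.17], [0.19, 2.56], [-1.23, 4.37], [0.02, 3.11], [-2.88, 2.88]. Speed limits (rad/s): [2.39, 2.39, 3.01, 3.14, 3.14, 3.14].

### API

Orientations are given as a unit quaternion [w, x, y, z].
In Python, from rig import ctrl gives the robot as it stands.
- The arm moves only by the shell command python3 -m inch 'ROWS' [OPENING] [FORCE]. ROWS is text: rows parted by semicolons, each of 6 numbers parted by spaces: the shift along the tool's x, y, z in mm, then the turn, a rotation vector about the tool's x, y, z in units of 6 degrees (1.0 is 6 degrees). A call has exactly 10 rows; each row shifts and turns the commanded pose from where the row before left it, along the tool's axes as they then stand; what a row does not reach is not made up. A row lasts 1/12 s, in which the tool goes at most 41.7 mm and 7.16 degrees, less where a joint would pass 70% of its speed; a pose out of reach is approached as far as the arm can. A call with a gripper value outside its range is refused whole. OPENING is the opening, from 0 (shut) to 1 (fully open), set as the call begins (- or left out, the last holds). The fingers move at their own pace and stop on an object; FORCE is the grip in N (left out, the last holds). Time passes only in rows, so rows that do not move let the fingers close, or fill a call up. It gives the time, the measured TCP pose, the force, the opening and the grip force at its end, in the units of the state.
- ctrl.sense(): the state, without advancing time (a new reading comes with each control period).
- ctrl.capture(name): name is "side" or "top"; returns a dict with "image" (400x640x3 uint8, red, green, blue), "intrinsics" (3x3 intrinsics, pixels), "D" ([k1, k2, p1, p2, k3] as OpenCV has them; the pictures are not rectified), "rvec" (rotation vector, rad) and "tvec" (3), from world to camera coordinates, as OpenCV has them. Camera axes: x right, y down, z forward; pixel columns grow to the right and rows downward; lengths in mm; the calibration is good to about 2 mm. A picture is of the moment at which its call begins. There is no depth.
- ctrl.finish_job(): hands the job in; it is judged then, once.
The state is a dict: "time_s": time; "joints": joint angles; "dq": joint speeds; "tau": joint torques, N m; "eef_pos": TCP position; "ee_rot": TCP orientation; "force": force on the tool from outside, world axes, zero at the start; "wrist_torque": the same for the moment, N m; "grip_width": opening from 0.0 (shut) to 1.0 (fully open); "grip_force": force on a finger pad.
Only numpy, scipy, OpenCV 4.12 (cv2) and the standard library are available. Lean on these libraries where they do the work, as an engineer would, in place of code of your own. Each camera call takes 0.05 s, during which the arm holds its last target. There are 200 camera calls.

### The job

Pull the top drawer of the little wooden spice chest right out to its stop. Then put the green-capped spice jar away in the drawer's empty compartment: the drawer is too shallow for it to stand and too tight to tip it in, so first lay it down on its side on the worktop and let go of it, then take it again from above and lay it on its side on the compartment's floor. Don't drop the jar or let it topple, don't disturb the salt shaker or the pepper mill, and leave the drawer fully out, as more jars are to follow.

Things in the scene. Friction and masses are not known exactly. Their poses are not given: they have to be found in the camera images.
- drawer_top (a joint): Top drawer of a light wooden countertop spice chest (two drawers one above the other; 180 deep, 270 wide, 168 high; it stands firm): how far the drawer is out, in m; 0 shut, 0.140 at its stop. It starts up to 15 mm ajar, slides stiffly (about 3 N) and stays where it is left. Its front is 246 wide x 62 high, from 92 to 154 mm above the worktop.
- drawer_top_handle (a point): Middle of the top drawer's steel bar handle: level round bar 10 mm thick, 120 mm long, 132 mm above the worktop, 36 mm below the chest's top, which overhangs the front by 5 mm. Its axes are the chest's: y along the bar, x level into the chest, so the drawer slides out along -x. The bar's axis is 38 mm in front of the drawer front; its posts are 45 mm either side of the middle.
- free_compartment (a point): Centre of the floor of the empty compartment, the left half (chest's +y) of the top drawer: 130 mm (x) by 111 mm (y), floor 100 mm above the worktop; walls and divider rise 43 mm above the floor, the drawer front 54 mm. It moves with the drawer and is clear of the chest's top only at the stop. Axes as the chest's. The right half holds two dark-capped jars lying loose.
- spice_jar: Glass spice jar with green cap, standing on the worktop at the start; 44 mm thick, 100 mm tall with its cap, about 0.11 kg. The worktop is clear for 50 mm round it and all the way to the chest; a wooden spoon lies along the worktop's front edge. Origin: centre of its base; its z axis points from base to cap.
- spice_jar_mid (a point): Centre of the spice jar, on its axis, 50 mm above its base; 22 mm above what it lies on when lying on its side.
- salt_shaker: Salt shaker, grey, 44 mm thick, 90 mm tall, on the worktop behind the spice jar. Bystander. Origin: centre of its base.
- pepper_mill: Pepper mill, dark wood, 58 mm thick, 170 mm tall, on the worktop behind the spice jar. Bystander. Origin: centre of its base.
Mind the look-alikes: they are no part of the job. Leave any blue look-alike of the spice_jar alone.

How it is judged:
By the outcome, as a careful person would: the job done as asked, in the order asked, and still so for the second after the job is handed in, with the robot touching nothing.
It also fails if it takes over 64 s, if anything falls off the work surface, if the arm or the gripper's body presses on something with over 40 N, if the wrist force passes 120 N, or if a joint passes its speed limit or range.

## Working session

There is one attempt and no reset: what is moved stays moved. The work goes in short steps, Python scripts to look and compute and a shell command to move; the robot and the scene stay as the last step left them, time stands still between calls to the robot, and variables do not carry over. Pictures are saved under pics/ and viewed, at most 10 in all, crops included, and the job is handed in when it is done.

```bash
mkdir -p pics; ls; cat > h.py <<'E'
import numpy as np, cv2, pickle
from scipy.spatial.transform import Rotation as R
def cap(n,f):
    from rig import ctrl
    d=ctrl.capture(n); pickle.dump(d,open(f'pics/{f}.pkl','wb'))
    cv2.imwrite(f'pics/{f}.png',d['image'][:,:,::-1]); return d
def load(f): return pickle.load(open(f'pics/{f}.pkl','rb'))
def A(d,k): return np.array(d[k],float)
def ray(d,uv):
    p=cv2.undistortPoints(np.array([[uv]],float),A(d,'intrinsics'),A(d,'D')).ravel()
    M=cv2.Rodrigues(A(d,'rvec'))[0]; t=A(d,'tvec').ravel()
    return -M.T@t, M.T@np.r_[p,1]
def atz(d,uv,z):
    c,r=ray(d,uv); return c+r*(z-c[2])/r[2]
def tri(d1,u1,d2,u2):
    (a,r),(b,s)=ray(d1,u1),ray(d2,u2); r/=np.linalg.norm(r); s/=np.linalg.norm(s)
    k=np.linalg.lstsq(np.c_[r,-s],b-a,rcond=None)[0]
    p,q=a+k[0]*r,b+k[1]*s; return (p+q)/2,np.linalg.norm(p-q)
def proj(d,P): return cv2.projectPoints(np.array(P,float).reshape(-1,3),A(d,'rvec'),A(d,'tvec'),A(d,'intrinsics'),A(d,'D'))[0].reshape(-1,2)
def crop(f,x,y,w,h,s,o):
    im=cv2.imread(f'pics/{f}.png')[y:y+h,x:x+w]; cv2.imwrite(f'pics/{o}.png',cv2.resize(im,None,fx=s,fy=s,interpolation=cv2.INTER_CUBIC))
E
python3 - <<'E'
from h import *
a=cap('side','s0');b=cap('top','t0')
for d in(a,b): print(ray(d,(320,200)))
from rig import ctrl; print(ctrl.sense())
x=cv2.imread('pics/s0.png');y=cv2.imread('pics/t0.png')
E
```

```text
pics
(array([ 618.63666942, -795.46426364,  719.48417918]), array([-0.05249707,  0.7710357 , -0.63476289]))
(array([ 407.80840968,  -34.64757815, 1165.66591011]), array([ 0.15996299,  0.03533505, -0.98660181]))
{'time_s': 0.1, 'joints': array([ 9.75584090e-01,  3.13418850e-01,  1.49836388e+00, -6.85819122e-06,
        1.33096521e+00, -2.23402420e-01]), 'dq': array([-1.37123598e-03, -1.08731092e-03, -1.99239091e-03, -7.09095301e-05,
        6.01807892e-04, -1.51211657e-04]), 'tau': array([ 1.94078886e-03, -4.12898183e+01, -2.60140514e+01, -2.05352426e-04,
        3.07116599e-03,  3.11910719e-05]), 'eef_pos': array([190.62021113, 488.93354218, 230.77855941]), 'ee_rot': array([-2.26831243e-04,  1.84835092e-01,  9.82769380e-01, -5.31252618e-04]), 'force': array([-0.13020825, -1.14212298, -0.03784559]), 'wrist_torque': array([ 0.00229004,  0.00823966, -0.0055665 ]), 'grip_force': 0.0, 'grip_width': 0.9979556413616592}
```

View pics/s0.png

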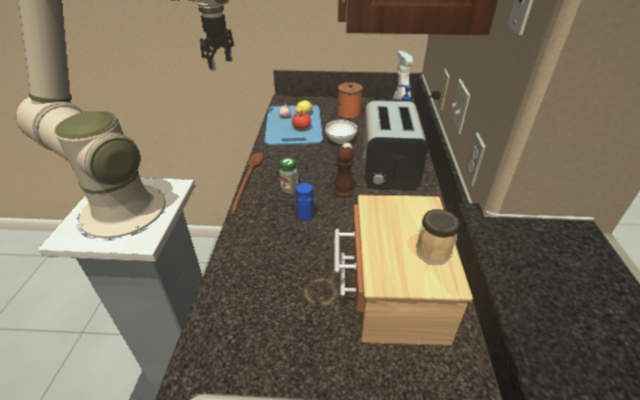

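View pics/t0.png

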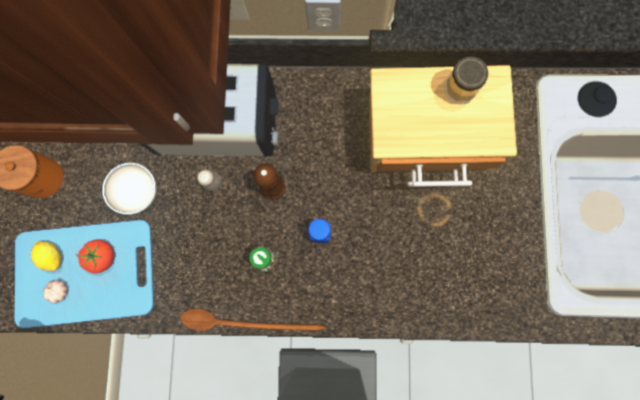

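The side view shows the green-capped jar at (288,162), a blue look-alike at (305,188) and the pepper mill at (344,170). The chest handle is at (345,262). In the top view the green jar is at (261,258), the blue one at (319,231), the mill at (268,178), the salt shaker at (207,179) and the handle bar at (440,183). A jar on top of the chest at (470,75) is dark-capped.

Could be mistaken for the target: the blue jar (319,231), the dark jar (470,75) and the salt shaker (207,179). I choose the green cap at (261,258) and will check it in a close crop.

```bash
python3 - <<'E'
from h import *
a=cv2.imread('pics/t0.png'); b=cv2.imread('pics/s0.png')
c=lambda im,x,y,w,h,s: cv2.resize(im[y:y+h,x:x+w],(w*s,h*s),interpolation=cv2.INTER_CUBIC)
o=np.vstack([np.hstack([c(a,360,140,160,60,5)]), np.hstack([c(a,235,215,100,60,4),c(b,265,145,100,60,4)])])
cv2.imwrite('pics/c1.png',o)
cv2.imwrite('pics/c2.png',c(b,265,145,110,150,4))
print(o.shape)
E
```

```text
(540, 800, 3)
```

View pics/c1.png

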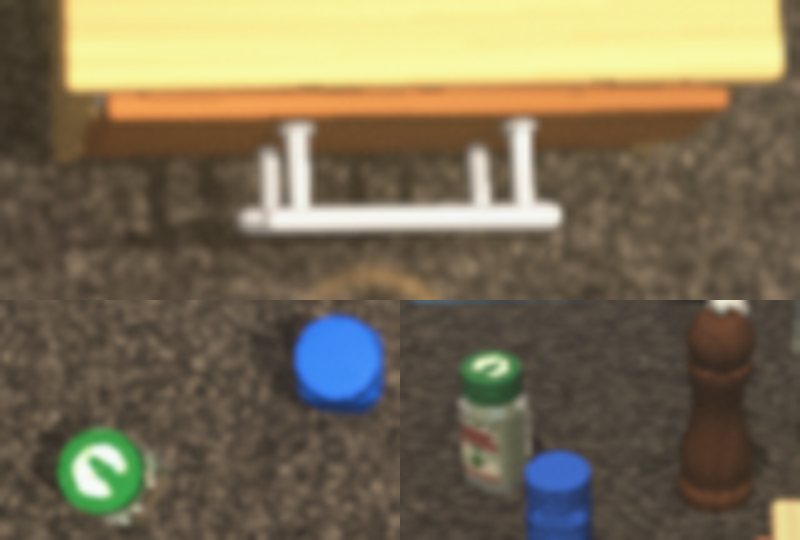

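View pics/c2.png

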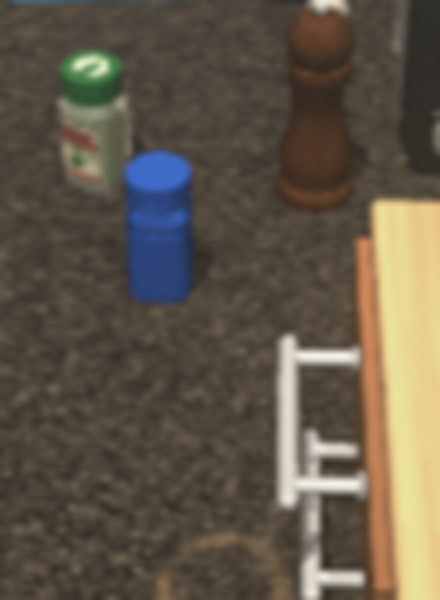

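The crop confirms the green cap with white label at top (260,258) and side (288,161). The upper bar runs from (412.4,183.8) to (471.6,183.0) in the top view, and from (337,229.5) to (337,270.5) in the side view.

```bash
python3 - <<'E'
from h import *
np.set_printoptions(precision=1,suppress=True)
s=load('s0');t=load('t0')
print('barL',tri(s,(337,229.5),t,(412.4,183.8)),atz(t,(412.4,183.8),132))
print('barR',tri(s,(337,270.5),t,(471.6,183)),atz(t,(471.6,183),132))
print('mid',atz(t,(442,183.4),132))
print('jar',tri(s,(288,161.2),t,(260,258)),atz(t,(260,258),100),atz(s,(288,161.2),100))
print('blue',atz(t,(319.5,230.5),100))
print('chest',atz(t,(373,157.6),168),atz(t,(516.4,155.6),168))
print('chest side cam',atz(s,(364,298),168),atz(s,(357.5,196),168))
print('posts',atz(t,(360+298/5,180),132),atz(t,(360+523/5,180),132))
print('salt',atz(t,(207,179),90),'mill',atz(t,(266,175),170))
print('spoon',atz(t,(200,320),10),atz(t,(323,327),5))
from rig import ctrl
print(R.from_quat(ctrl.sense()['ee_rot'],scalar_first=True).as_matrix())
E
```

```text
barL (array([ 612.8, -183.9,  133. ]), np.float64(2.734343933053902)) [ 611.7 -184.2  132. ]
barR (array([ 616. , -301.8,  135.2]), np.float64(3.1165228502290145)) [ 615.1 -302.9  132. ]
mid [ 613.4 -243.7  132. ]
jar (array([460.8, 124.3, 103. ]), np.float64(5.766081455234057)) [458.1 124.1 100. ] [462.8 129.7 100. ]
blue [516.7   3.2 100. ]
chest [ 656.2 -102.   168. ] [ 663.8 -381.5  168. ]
chest side cam [ 665.9 -387.3  168. ] [ 658.3 -106.2  168. ]
posts [ 619.7 -198.8  132. ] [ 621.  -289.1  132. ]
salt [623.7 245.5  90. ] mill [617.5 108.6 170. ]
spoon [326.2 262.6  10. ] [316.2  -5.6   5. ]
[[-0.9  0.4 -0. ]
 [ 0.4  0.9 -0. ]
 [ 0.  -0.  -1. ]]
```

```bash
python3 -m inch '0 0 0 0 0 1.12;0 0 0 0 0 1.12;0 0 0 0 0 1.12;0 0 0 0 0 1.12;0 0 0 0 0 1.12;0 0 0 0 0 1.12;0 0 0 0 0 1.12;0 0 0 0 0 1.12;0 0 0 0 0 1.12;0 0 0 0 0 1.12' 0.35 60; python3 -m inch '-36 19 0 0 0 0;-36 19 0 0 0 0;-36 19 0 0 0 0;-36 19 0 0 0 0;-36 19 0 0 0 0;-36 19 0 0 0 0;-36 19 0 0 0 0;-36 19 0 0 0 0;-36 19 0 0 0 0;-36 19 0 0 0 0'
cat >> h.py <<'E'
def st():
    from rig import ctrl
    s=ctrl.sense(); np.set_printoptions(precision=2,suppress=True)
    M=R.from_quat(s['ee_rot'],scalar_first=True).as_matrix()
    print('t',round(s['time_s'],2),'pos',s['eef_pos'],'q',s['joints'],'F',s['force'],'w',round(s['grip_width'],3),'gf',s['grip_force']); print(M)
    return s,M
def to(P):  # tool-frame shift to P
    s,M=st(); d=np.array(P)-s['eef_pos']; print('shift',M.T@d); return M.T@d
E
python3 -c "
from h import *
to((613.3,-243.5,112))"
```

```text
time_s: 0.93
eef_pos: [190.7, 489.0, 231.0]
ee_rot: [0.0, 0.7, 0.714, -0.0]
force: [-0.3, 0.0, -0.1]
grip_width: 0.35
grip_force: 0.0
time_s: 1.77
eef_pos: [390.5, 132.3, 231.3]
ee_rot: [-0.0, 0.698, 0.716, 0.0]
force: [1.4, 1.3, -0.5]
grip_width: 0.351
grip_force: 0.0
t 1.77 pos [390.45 132.28 231.29] q [0.04 0.06 1.81 0.   1.28 0.01] F [ 1.4   1.3  -0.49] w 0.351 gf 0.0
[[-0.03  1.   -0.  ]
 [ 1.    0.03  0.  ]
 [ 0.   -0.   -1.  ]]
shift [-381.47  212.99  119.25]
```

```bash
python3 -m inch '-36 20 0 0 0 0;-36 20 0 0 0 0;-36 20 0 0 0 0;-36 20 0 0 0 0;-36 20 0 0 0 0;-36 20 0 0 0 0;-36 20 0 0 0 0;-36 20 0 0 0 0;-36 20 0 0 0 0;-36 20 0 0 0 0';python3 -c "
from h import *
to((613.3,-243.5,112))"
```

```text
time_s: 2.6
eef_pos: [599.9, -222.3, 230.8]
ee_rot: [-0.0, 0.698, 0.716, -0.0]
force: [-0.3, 0.8, 0.1]
grip_width: 0.35
grip_force: 0.0
t 2.6 pos [ 599.9  -222.29  230.8 ] q [-0.54  0.58  1.11  0.    1.46 -0.56] F [-0.34  0.79  0.13] w 0.35 gf 0.0
[[-0.03  1.   -0.  ]
 [ 1.    0.03  0.  ]
 [ 0.   -0.   -1.  ]]
shift [-21.61  12.93 118.79]
```

Go down to just above the bar (TCP z ≈ 150) and check from the side.

```bash
python3 -m inch '-11 6.5 0 0 0 0;-11 6.5 0 0 0 0;0 0 12 0 0 0;0 0 14 0 0 0;0 0 14 0 0 0;0 0 14 0 0 0;0 0 14 0 0 0;0 0 10 0 0 0;0 0 0 0 0 0;0 0 0 0 0 0';python3 -c "
from h import *
to((613.3,-243.5,112))
a=cap('side','s1');b=cap('top','t1')
c=lambda im,x,y,w,h,s: cv2.resize(cv2.imread(im)[y:y+h,x:x+w],(w*s,h*s),interpolation=cv2.INTER_CUBIC)
cv2.imwrite('pics/c3.png',np.hstack([c('pics/s1.png',300,190,80,120,5),c('pics/t1.png',400,100,80,120,5)]))
print(proj(a,[(613.3,-243.5,150)]),proj(b,[(613.3,-243.5,150)]))"
```

```text
time_s: 3.43
eef_pos: [612.9, -242.0, 153.1]
ee_rot: [-0.0, 0.698, 0.716, -0.0]
force: [0.4, -1.4, -0.4]
grip_width: 0.351
grip_force: 0.0
t 3.43 pos [ 612.91 -242.04  153.14] q [-0.55  0.67  1.15 -0.    1.32 -0.58] F [ 0.44 -1.4  -0.38] w 0.351 gf 0.0
[[-0.03  1.   -0.  ]
 [ 1.    0.03  0.  ]
 [ 0.   -0.   -1.  ]]
shift [-1.49  0.38 41.13]
[[335.93 243.79]] [[443.72 181.69]]
```

View pics/c3.png

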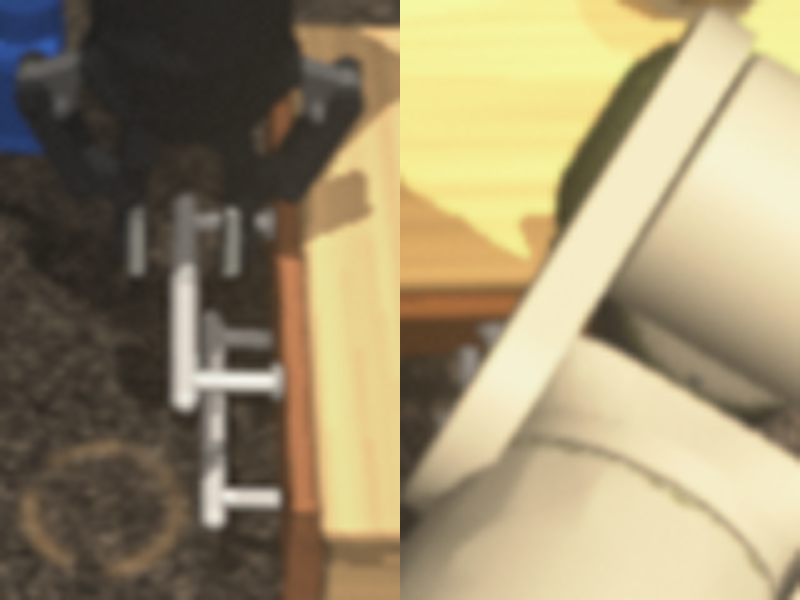

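Pads straddle the bar (pads at 137/232 px, bar at 185 in the crop), with room to the chest top. Descend with a slight outward offset, then close.

```bash
python3 -m inch '0 -3 4 0 0 0;0 0 6 0 0 0;0 0 6 0 0 0;0 0 6 0 0 0;0 0 6 0 0 0;0 0 5 0 0 0;0 0 3 0 0 0;0 0 0 0 0 0;0 0 0 0 0 0;0 0 0 0 0 0'; python3 -m inch '0 0 0 0 0 0;0 0 0 0 0 0;0 0 0 0 0 0;0 0 0 0 0 0;0 0 0 0 0 0;0 0 0 0 0 0;0 0 0 0 0 0;0 0 0 0 0 0;0 -3 0 0 0 0;0 -3 0 0 0 0' 0 60
```

```text
time_s: 4.37
eef_pos: [610.2, -242.2, 117.6]
ee_rot: [0.0, 0.698, 0.716, 0.0]
force: [0.6, 0.7, -0.0]
grip_width: 0.349
grip_force: 0.0
time_s: 5.2
eef_pos: [604.5, -242.4, 117.9]
ee_rot: [0.001, 0.698, 0.716, 0.0]
force: [3.0, -0.2, 5.7]
grip_width: 0.092
grip_force: 59.0
```

```bash
python3 -m inch '0 -8 0 0 0 0;0 -12 0 0 0 0;0 -12 0 0 0 0;0 -12 0 0 0 0;0 -12 0 0 0 0;0 -12 0 0 0 0;0 -12 0 0 0 0;0 -12 0 0 0 0;0 -10 0 0 0 0;0 -5 0 0 0 0'; python3 -m inch '0 -3 0 0 0 0;0 -3 0 0 0 0;0 -3 0 0 0 0;0 -2 0 0 0 0;0 -2 0 0 0 0;0 0 0 0 0 0;0 0 0 0 0 0;0 0 0 0 0 0;0 0 0 0 0 0;0 0 0 0 0 0'
```

```text
time_s: 6.03
eef_pos: [496.5, -245.6, 117.9]
ee_rot: [0.001, 0.698, 0.716, -0.0]
force: [3.1, 0.4, 4.6]
grip_width: 0.091
grip_force: 59.1
time_s: 6.87
eef_pos: [487.7, -245.9, 117.9]
ee_rot: [0.004, 0.698, 0.716, 0.002]
force: [23.5, -0.6, -4.4]
grip_width: 0.09
grip_force: 58.8
```

At the stop (23 N, motion halted at x≈487.7). Release and rise, then look at it.

```bash
python3 -m inch '0 0 0 0 0 0;0 0 0 0 0 0;0 0 0 0 0 0;0 0 0 0 0 0;0 0 -8 0 0 0;0 0 -20 0 0 0;0 0 -30 0 0 0;0 0 -30 0 0 0;0 0 -30 0 0 0;0 0 -30 0 0 0' 0.35; python3 -m inch '30 0 0 0 0 0;36 0 0 0 0 0;36 0 0 0 0 0;36 0 0 0 0 0;36 0 0 0 0 0;36 0 0 0 0 0;36 0 0 0 0 0;36 0 0 0 0 0;36 0 0 0 0 0;30 0 0 0 0 0' 1;python3 -c "
from h import *
st()
a=cap('side','s2');b=cap('top','t2')
c=lambda im,x,y,w,h,s: cv2.resize(cv2.imread(im)[y:y+h,x:x+w],(w*s,h*s),interpolation=cv2.INTER_CUBIC)
cv2.imwrite('pics/c4.png',np.vstack([c('pics/t2.png',360,140,160,90,4),c('pics/s2.png',260,190,160,60,4)]))"
```

```text
time_s: 7.7
eef_pos: [483.6, -245.2, 267.4]
ee_rot: [0.0, 0.698, 0.716, -0.0]
force: [0.2, 0.4, -0.3]
grip_width: 0.35
grip_force: 0.0
time_s: 8.53
eef_pos: [474.3, 104.6, 266.0]
ee_rot: [0.0, 0.698, 0.716, 0.0]
force: [0.5, 0.3, 0.1]
grip_width: 0.998
grip_force: 0.0
t 8.53 pos [474.26 104.56 266.02] q [-0.02  0.2   1.55  0.    1.39 -0.05] F [0.49 0.26 0.05] w 0.998 gf 0.0
[[-0.03  1.    0.  ]
 [ 1.    0.03  0.  ]
 [ 0.    0.   -1.  ]]
```

View pics/c4.png

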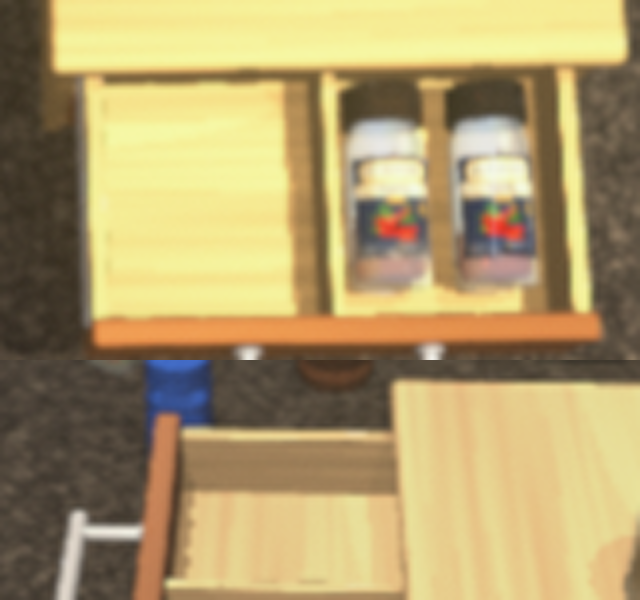

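The drawer is fully out. The empty compartment spans crop (103..322, 75..318), and the two dark-capped jars sit in the right half.

```bash
python3 - <<'E'
from h import *
np.set_printoptions(precision=1,suppress=True)
t=load('t2');s=load('s2')
f=lambda x,y:(360+x/4,140+y/4)
g=lambda x,y:(260+x/4,190+(y-360)/4)
ex=np.array([.9996,.027,0]);ey=np.array([-.027,.9996,0]);h=np.array([487.7,-245.9,132])
def rep(n,P): print(n,P,'chest x,y rel handle',(P-h)@ex,(P-h)@ey)
rep('left wall in',atz(t,f(103,200),143)); rep('div',atz(t,f(323,200),143))
rep('front in',atz(t,f(210,318),154)); rep('front out',atz(t,f(210,345),154))
rep('floor div',atz(t,f(293,200),100));
rep('front L',atz(t,f(93,330),154));rep('front R',atz(t,f(602,330),154))
rep('chest edge',atz(t,f(210,72),168))
rep('side front in',atz(s,g(180,420),154));rep('side wall back',atz(s,g(395,433),143))
E
```

```text
left wall in [ 596.  -129.4  143. ] chest x,y rel handle 111.4296808500096 113.53826378136908
div [ 597.7 -238.7  143. ] chest x,y rel handle 110.16331358820868 4.190354110716403
front in [ 536.1 -180.5  154. ] chest x,y rel handle 50.09545211753778 64.02328560415711
front out [ 522.8 -180.4  154. ] chest x,y rel handle 36.82285154554916 64.51338963431196
floor div [ 605.5 -231.8  100. ] chest x,y rel handle 118.09303496924427 10.873066763939995
front L [ 529.1 -123.4  154. ] chest x,y rel handle 44.72694951177472 121.28572305930832
front R [ 533.6 -369.4  154. ] chest x,y rel handle 42.500466901343934 -124.7338746398216
chest edge [ 656.4 -179.6  168. ] chest x,y rel handle 170.41902761785877 61.682730949862304
side front in [ 538.7 -128.6  154. ] chest x,y rel handle 54.09746965056935 115.88574849220112
side wall back [ 662.4 -120.1  143. ] chest x,y rel handle 178.0526392459536 121.02704739408092
```

```bash
python3 -m inch '0 0 0 0 0 1.18;0 0 0 0 0 1.18;0 0 0 0 0 1.18;0 0 0 0 0 1.18;0 0 0 0 0 1.18;0 0 0 0 0 1.18;0 0 0 0 0 1.18;0 0 0 0 0 1.18;0 0 0 0 0 1.18;0 0 0 0 0 1.18' 1; python3 -m inch '0 0 0 0 0 1.1;0 0 0 0 0 1.1;0 0 0 0 0 1.0;0 0 0 0 1.18 0;0 0 0 0 1.18 0;0 0 0 0 1.18 0;0 0 0 0 1.18 0;0 0 0 0 1.18 0;0 0 0 0 1.18 0;0 0 0 0 1.18 0'; python3 -c "
from h import *
to((398,125,109))"
```

```text
time_s: 9.47
eef_pos: [474.9, 101.7, 265.7]
ee_rot: [0.0, 0.984, 0.176, -0.0]
force: [0.4, -0.2, 0.0]
grip_width: 0.996
grip_force: 0.0
time_s: 10.3
eef_pos: [474.5, 101.4, 266.6]
ee_rot: [-0.004, 0.906, 0.011, 0.423]
force: [2.2, 1.7, 0.7]
grip_width: 1.002
grip_force: 0.0
t 10.3 pos [474.55 101.39 266.58] q [-0.07 -0.16  2.17  0.26  0.27  1.25] F [2.24 1.66 0.66] w 1.002 gf 0.0
[[ 0.64  0.02  0.77]
 [ 0.02 -1.    0.02]
 [ 0.77  0.   -0.64]]
shift [-169.49  -25.76   43.1 ]
```

```bash
cat > kin.py <<'E'
import numpy as np
from scipy.optimize import least_squares
X=np.array([(190.62,488.93,230.78,.3134,1.4984,1.331),(390.45,132.28,231.29,.06,1.81,1.28),(599.9,-222.29,230.8,.58,1.11,1.46),(612.91,-242.04,153.14,.67,1.15,1.32),(474.26,104.56,266.02,.20,1.55,1.39),(474.55,101.39,266.58,-.16,2.17,.27)])
r=np.sqrt(X[:,0]**2+X[:,1]**2-116**2)
def fk(p,q):
    a,h,L1,L2,c,D=p; q2,q3,q5=q.T; s=q2+q3
    return np.c_[a+L1*np.sin(q2)+L2*np.sin(s+c)+D*np.sin(s+q5), h+L1*np.cos(q2)+L2*np.cos(s+c)+D*np.cos(s+q5)]
f=lambda p:(fk(p,X[:,3:])-np.c_[r,X[:,2]]).ravel()
best=min((least_squares(f,[50,h,L,M,c,250]) for h in(100,250) for L in(300,450) for M in(250,400) for c in(0,-.5,.5)),key=lambda o:o.cost)
p=best.x
if __name__=='__main__':
    np.set_printoptions(precision=2,suppress=True); print(p,best.fun)
    for back in (20,100):
      for a in (30,35,40,45,50):
        t=np.radians(a); Rr=np.hypot(459.5+(15-0)*0,125); 
        tx=459.5+15*np.sin(t)-(back-20)*np.sin(t); tz=60-15*np.cos(t)+(back-20)*np.cos(t)
        rr=np.sqrt(tx**2+125**2-116**2)
        g=lambda q:np.r_[(fk(p,np.array([q]))[0]-[rr,tz])/100,q.sum()-(np.pi-t)]
        o=min((least_squares(g,x0) for x0 in([0,2,.3],[.3,1.8,.5])),key=lambda o:o.cost)
        print(back,a,tx,tz,o.x,o.cost)
E
python3 kin.py
```

```text
[  0.15 206.07 437.2  400.11   0.09 258.93] [ 0.71  0.74 -1.82 -1.01 -0.53 -2.59  0.16  2.07  1.11  1.67  0.37 -0.87]
20 30 467.0 47.00961894323342 [0.33 2.2  0.09] 1.1083495718355216e-30
20 35 468.1036465452657 47.71271933566512 [ 0.34  2.25 -0.06] 2.8072404173194928e-30
20 40 469.1418141452981 48.50933335321533 [ 0.35  2.3  -0.21] 4.261268837822862e-30
20 45 470.1066017177982 49.39339828220179 [ 0.38  2.34 -0.37] 3.3878862197728496e-28
20 50 470.9906666467847 50.35818585470191 [ 0.42  2.38 -0.54] 2.0931342970391727e-24
100 30 427.0 116.29165124598852 [0.08 2.25 0.29] 6.563322731438819e-31
100 35 422.217531637182 113.24488287878447 [0.07 2.32 0.14] 7.075665801274519e-27
100 40 417.718805370375 109.79288880273357 [ 0.08  2.39 -0.02] 4.13994203059987e-31
100 45 413.5380592228744 105.96194077712559 [ 0.1   2.45 -0.2 ] 8.077935669463161e-31
100 50 409.70711119726644 101.78119462962505 [ 0.14  2.52 -0.39] 4.066836712791228e-28
```

```bash
python3 - <<'E'
from h import *
s,M=st(); a=np.radians(48)
z=np.array([0,-np.sin(a),-np.cos(a)]); y=np.array([1.,0,0]); x=np.cross(y,z)
T=np.c_[x,y,z]; rv=R.from_matrix(M.T@T).as_rotvec(); print('rv units',np.degrees(rv)/6,'deg',np.degrees(np.linalg.norm(rv)), 'per row/16',np.degrees(rv)/6/16)
t=load('t0');sd=load('s0')
for Z in(400,500,600): print(Z,atz(t,(228,145),Z),atz(sd,(347,32),Z))
E
```

```text
t 10.3 pos [474.55 101.39 266.58] q [-0.07 -0.16  2.17  0.26  0.27  1.25] F [2.24 1.66 0.66] w 1.002 gf 0.0
[[ 0.64  0.02  0.77]
 [ 0.02 -1.    0.02]
 [ 0.77  0.   -0.64]]
rv units [  0.3  -12.62 -16.34] deg 123.92923300805506 per row/16 [ 0.02 -0.79 -1.02]
400 [615.09 135.63 400.  ] [621.03 349.81 400.  ]
500 [588.01 113.39 500.  ] [620.28  -8.66 500.  ]
600 [560.94  91.15 600.  ] [ 619.53 -367.14  600.  ]
```

```bash
python3 -m inch '0 0 0 0.02 -0.7 -0.908;0 0 0 0.02 -0.7 -0.908;0 0 0 0.02 -0.7 -0.908;0 0 0 0.02 -0.7 -0.908;0 0 0 0.02 -0.7 -0.908;0 0 0 0.02 -0.7 -0.908;0 0 0 0.02 -0.7 -0.908;0 0 0 0.02 -0.7 -0.908;0 0 0 0.02 -0.7 -0.908;0 0 0 0.02 -0.7 -0.908'; python3 -m inch '0 0 0 0.02 -0.7 -0.908;0 0 0 0.02 -0.7 -0.908;0 0 0 0.02 -0.7 -0.908;0 0 0 0.02 -0.7 -0.908;0 0 0 0.02 -0.7 -0.908;0 0 0 0.02 -0.7 -0.908;0 0 0 0.02 -0.7 -0.908;0 0 0 0.02 -0.7 -0.908;0 0 0 0 0 0;0 0 0 0 0 0' > /dev/null
cat >> h.py <<'E'
def rel(T):
    s,M=st(); rv=R.from_matrix(M.T@T).as_rotvec(); print('rv units',np.degrees(rv)/6,'deg',np.degrees(np.linalg.norm(rv)))
def lean(deg):
    a=np.radians(deg); z=np.array([0,-np.sin(a),-np.cos(a)]); y=np.array([1.,0,0]); return np.c_[np.cross(y,z),y,z]
E
python3 - <<'E'
from h import *
T=lean(48); rel(T)
g=np.array([459.5,125,60])
to(g+15*T[:,2]); to(g-75*T[:,2])
E
```

```text
time_s: 11.13
eef_pos: [475.1, 101.5, 266.2]
ee_rot: [0.179, 0.888, 0.423, 0.033]
force: [-0.3, -0.8, 0.1]
grip_width: 1.002
grip_force: 0.0
t 11.97 pos [474.96 102.3  265.09] q [ 0.34  0.43  1.47 -0.77  1.59  0.46] F [-0.8  -0.72  0.73] w 1.0 gf 0.0
[[-0.01  1.   -0.01]
 [ 0.68  0.   -0.74]
 [-0.74 -0.01 -0.68]]
rv units [-0.05 -0.08  0.07] deg 0.6882988615197554
t 11.97 pos [474.96 102.3  265.09] q [ 0.34  0.43  1.47 -0.77  1.59  0.46] F [-0.8  -0.72  0.73] w 1.0 gf 0.0
[[-0.01  1.   -0.01]
 [ 0.68  0.   -0.74]
 [-0.74 -0.01 -0.68]]
shift [166.56 -13.61 136.84]
t 11.97 pos [474.96 102.3  265.09] q [ 0.34  0.43  1.47 -0.77  1.59  0.46] F [-0.8  -0.72  0.73] w 1.0 gf 0.0
[[-0.01  1.   -0.01]
 [ 0.68  0.   -0.74]
 [-0.74 -0.01 -0.68]]
shift [167.31 -14.07  46.85]
```

```bash
python3 -m inch '17 -1.4 4.7 0 0 0;17 -1.4 4.7 0 0 0;17 -1.4 4.7 0 0 0;17 -1.4 4.7 0 0 0;17 -1.4 4.7 0 0 0;17 -1.4 4.7 0 0 0;17 -1.4 4.7 0 0 0;17 -1.4 4.7 0 0 0;17 -1.4 4.7 0 0 0;14 -1.4 4.7 0 0 0'; python3 - <<'E'
from h import *
T=lean(48)
g=np.array([459.5,125,60])
to(g+15*T[:,2])
a=cap('side','s3');b=cap('top','t3')
c=lambda im,x,y,w,h,s: cv2.resize(cv2.imread(im)[y:y+h,x:x+w],(w*s,h*s),interpolation=cv2.INTER_CUBIC)
cv2.imwrite('pics/c5.png',np.hstack([c('pics/t3.png',190,200,110,100,4),c('pics/s3.png',250,110,90,100,4)]))
print(proj(b,[g+[0,0,40]])-[190,200],proj(a,[g+[0,0,40]])-[250,110])
E
```

```text
time_s: 12.8
eef_pos: [459.5, 180.3, 110.3]
ee_rot: [0.282, 0.646, 0.648, -0.287]
force: [0.0, 0.4, 0.4]
grip_width: 1.001
grip_force: 0.0
t 12.8 pos [459.51 180.31 110.26] q [ 0.48  0.68  1.5  -0.72  1.46  0.74] F [0.04 0.43 0.4 ] w 1.001 gf 0.0
[[-0.    1.   -0.  ]
 [ 0.68 -0.   -0.74]
 [-0.74 -0.01 -0.68]]
shift [-0.51  0.42 89.74]
[[69.57 57.32]] [[36.67 52.07]]
```

View pics/c5.png

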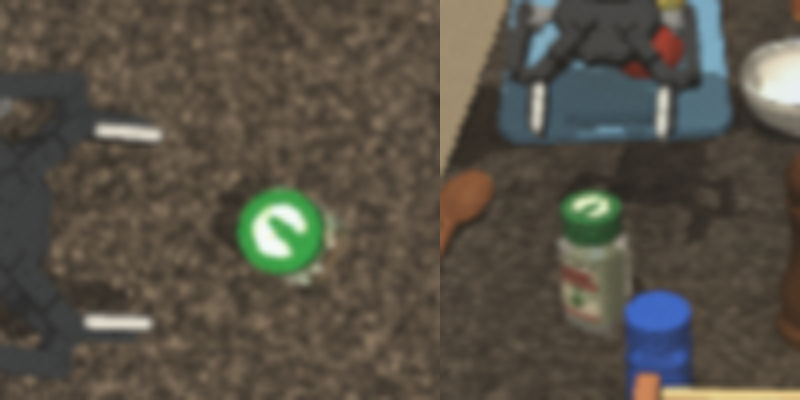

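The pads (126 and 322 px in the top crop, midpoint 225) straddle the jar at 230, so the alignment is good. Advance and grip.

```bash
python3 -m inch '0 0.4 12 0 0 0;0 0 12 0 0 0;0 0 12 0 0 0;0 0 12 0 0 0;0 0 12 0 0 0;0 0 12 0 0 0;0 0 10 0 0 0;0 0 8 0 0 0;0 0 3 0 0 0;0 0 0 0 0 0'; python3 -m inch '0 0 0 0 0 0;0 0 0 0 0 0;0 0 0 0 0 0;0 0 0 0 0 0;0 0 0 0 0 0;0 0 0 0 0 0;0 0 0 0 0 0;0 0 0 0 0 0;0 0 0 0 0 0;0 0 0 0 0 0' 0 25
```

```text
time_s: 13.73
eef_pos: [459.2, 111.1, 47.5]
ee_rot: [0.282, 0.645, 0.649, -0.288]
force: [-0.3, 0.2, -0.4]
grip_width: 1.001
grip_force: 0.0
time_s: 14.57
eef_pos: [459.5, 111.8, 48.1]
ee_rot: [0.283, 0.645, 0.649, -0.288]
force: [-0.8, 2.2, 5.2]
grip_width: 0.566
grip_force: 25.8
```

```bash
python3 -m inch '-1 0 -1 0 0 0;-2 -2 -4 0 0 0;-2 -4 -5 0 0 0;-2 -5 -5 0 0 0;-2 -5 -5 0 0 0;-2 -5 -5 0 0 0;-2 -5 -5 0 0 0;-2 -4 -4 0 0 0;-1 0 -1 0 0 0;0 0 0 0 0 0' - 35; python3 -m inch '1 0 0 0 0.5 0;1.99 0 -0.1 0 1 0;1.99 0 -0.1 0 1 0;1.99 0 -0.1 0 1 0;1.99 0 -0.1 0 1 0;1.99 0 -0.1 0 1 0;1.99 0 -0.1 0 1 0;1.99 0 -0.1 0 1 0;1.99 0 -0.1 0 1 0;1.99 0 -0.1 0 1 0';python3 -m inch '1.99 0 -0.1 0 1 0;1.99 0 -0.1 0 1 0;1.99 0 -0.1 0 1 0;1.99 0 -0.1 0 1 0;1.99 0 -0.1 0 1 0;1 0 0 0 0.5 0;0 0 0 0 0 0;0 0 0 0 0 0;0 0 0 0 0 0;0 0 0 0 0 0'; python3 - <<'E'
from h import *
s,M=st(); print('jar axis up comp; lean',np.degrees(np.arctan2(-M[1,2],-M[2,2])), 'grasp',s['eef_pos']-19*M[:,2])
a=cap('side','s4');b=cap('top','t4')
c=lambda im,x,y,w,h,s: cv2.resize(cv2.imread(im)[y:y+h,x:x+w],(w*s,h*s),interpolation=cv2.INTER_CUBIC)
cv2.imwrite('pics/c6.png',np.hstack([c('pics/t4.png',210,200,100,100,4),c('pics/s4.png',240,100,100,100,4)]))
E
```

```text
time_s: 15.4
eef_pos: [429.6, 126.8, 83.9]
ee_rot: [0.283, 0.645, 0.649, -0.288]
force: [-0.3, -0.4, -1.0]
grip_width: 0.563
grip_force: 36.1
time_s: 16.23
eef_pos: [429.9, 143.6, 77.9]
ee_rot: [-0.062, 0.704, 0.705, 0.057]
force: [-0.1, -0.4, -2.2]
grip_width: 0.562
grip_force: 36.2
time_s: 17.07
eef_pos: [429.4, 153.8, 82.3]
ee_rot: [-0.259, 0.659, 0.66, 0.252]
force: [0.2, 0.1, -1.2]
grip_width: 0.563
grip_force: 36.2
t 17.07 pos [429.44 153.8   82.34] q [-0.31  0.44  1.99  0.78  1.14 -0.81] F [ 0.2   0.11 -1.17] w 0.563 gf 36.21476514497772
[[ 0.    1.   -0.01]
 [ 0.74  0.    0.67]
 [ 0.67 -0.01 -0.74]]
jar axis up comp; lean -42.305484720226225 grasp [429.62 141.01  96.39]
```

View pics/c6.png

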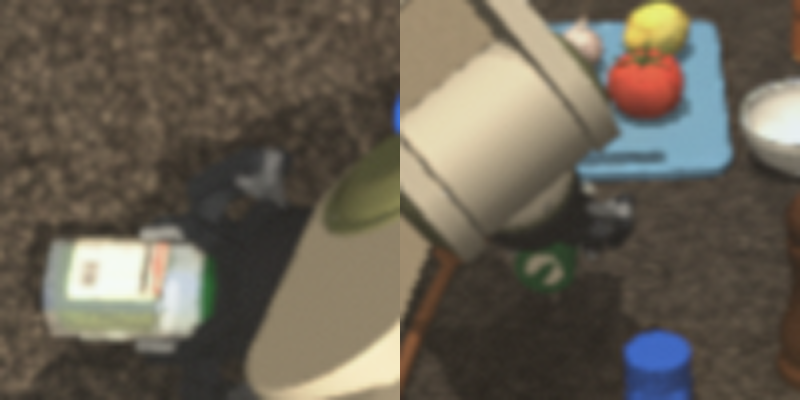

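The jar is held horizontal, base to the left (+y) and cap toward −y, at crop (125,290). Lower it straight down 74 mm, feeling at the end.

```bash
python3 -m inch '-6.7 0.1 7.4 0 0 0;-6.7 0.1 7.4 0 0 0;-6.7 0.1 7.4 0 0 0;-6.7 0.1 7.4 0 0 0;-6.7 0.1 7.4 0 0 0;-6.7 0.1 7.4 0 0 0;-4 0.1 4.4 0 0 0;-2 0 2.2 0 0 0;0 0 0 0 0 0;0 0 0 0 0 0'; python3 -m inch '-0.67 0 0.74 0 0 0;0 0 0 0 0 0;-0.67 0 0.74 0 0 0;0 0 0 0 0 0;-0.67 0 0.74 0 0 0;0 0 0 0 0 0;-0.67 0 0.74 0 0 0;0 0 0 0 0 0;0 0 0 0 0 0;0 0 0 0 0 0'; python3 -c "
from h import *
s,M=st();print(s['eef_pos']-19*M[:,2])"
```

```text
time_s: 18.0
eef_pos: [429.6, 153.7, 13.3]
ee_rot: [-0.259, 0.66, 0.659, 0.252]
force: [-0.1, 0.6, -0.4]
grip_width: 0.562
grip_force: 36.2
time_s: 18.83
eef_pos: [429.5, 153.8, 10.1]
ee_rot: [-0.26, 0.659, 0.659, 0.253]
force: [-2.6, -4.8, 10.6]
grip_width: 0.561
grip_force: 37.0
t 18.83 pos [429.55 153.77  10.07] q [-0.32  0.61  2.01  0.85  1.01 -0.96] F [-2.57 -4.79 10.64] w 0.561 gf 37.02354832668789
[[ 0.    1.   -0.01]
 [ 0.74  0.    0.68]
 [ 0.68 -0.01 -0.74]]
[429.72 140.94  24.09]
```

```bash
python3 -m inch '0 0 0 0 0 0;0 0 0 0 0 0;0 0 0 0 0 0;0 0 0 0 0 0;0 0 0 0 0 0;0 0 0 0 0 0;0 0 0 0 0 0;0 0 0 0 0 0;0 0 0 0 0 0;0 0 0 0 0 0' 0.8; python3 -m inch '0 0 -3 0 0 0;0 0 -8 0 0 0;0 0 -14 0 0 0;0 0 -16 0 0 0;0 0 -16 0 0 0;0 0 -16 0 0 0;0 0 -16 0 0 0;0 0 -16 0 0 0;0 0 -16 0 0 0;0 0 -10 0 0 0';python3 -m inch '0 0 0 0 -0.9 0;0 0 0 0 -0.9 0;0 0 0 0 -0.9 0;0 0 0 0 -0.9 0;0 0 0 0 -0.9 0;0 0 0 0 -0.9 0;0 0 0 0 -0.9 0;0 0 0 0 -0.75 0;0 0 0 0 0 0;0 0 0 0 0 0' 1;python3 -c "
from h import *
a=cap('side','s5');b=cap('top','t5')
to((429.6,140,120));rel(lean(0))
c=lambda im,x,y,w,h,s: cv2.resize(cv2.imread(im)[y:y+h,x:x+w],(w*s,h*s),interpolation=cv2.INTER_CUBIC)
cv2.imwrite('pics/c7.png',np.hstack([c('pics/t5.png',200,220,100,100,4),c('pics/s5.png',240,100,100,100,4)]))"
```

```text
time_s: 19.67
eef_pos: [429.4, 153.8, 9.3]
ee_rot: [-0.259, 0.66, 0.659, 0.252]
force: [0.4, -0.1, -0.8]
grip_width: 0.795
grip_force: 0.0
time_s: 20.5
eef_pos: [430.9, 64.1, 107.4]
ee_rot: [-0.258, 0.66, 0.659, 0.252]
force: [0.4, 0.5, 0.3]
grip_width: 0.801
grip_force: 0.0
time_s: 21.33
eef_pos: [430.4, 66.0, 106.1]
ee_rot: [-0.005, 0.706, 0.709, -0.002]
force: [0.3, 1.0, 1.7]
grip_width: 1.0
grip_force: 0.0
t 21.43 pos [430.5   65.09 105.95] q [-0.12  0.28  1.91  0.    0.96 -0.13] F [-0.39  0.54  0.01] w 0.997 gf 0.0
[[-0.    1.   -0.01]
 [ 1.    0.    0.  ]
 [ 0.   -0.01 -1.  ]]
shift [ 74.96  -0.88 -13.78]
t 21.43 pos [430.5   65.09 105.95] q [-0.12  0.28  1.91  0.    0.96 -0.13] F [-0.39  0.54  0.01] w 0.997 gf 0.0
[[-0.    1.   -0.01]
 [ 1.    0.    0.  ]
 [ 0.   -0.01 -1.  ]]
rv units [-0.1  -0.03  0.02] deg 0.6325323066246227
```

View pics/c7.png

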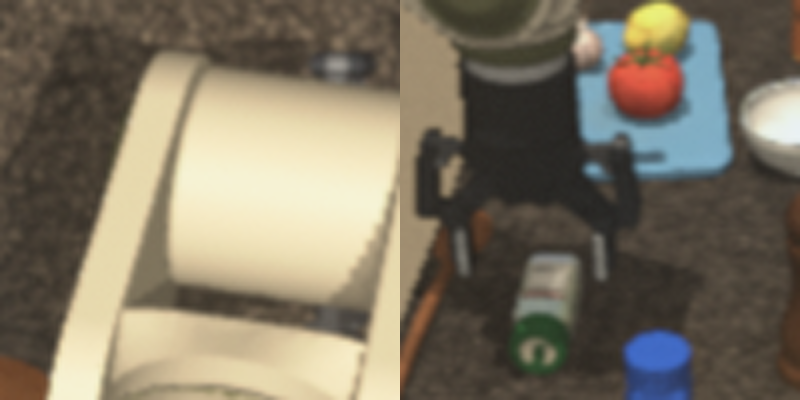

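```bash
python3 -c "
from h import *
a=load('s5')
np.set_printoptions(precision=1,suppress=True)
print(atz(a,(275,185.5),22)); P=proj(a,[(429.6,101,22),(429.6,202,22),(429.6,101,44),(429.6,202,44)]); print((P-[240,100])*4+[400,0])"
```

```text
[421.  112.8  22. ]
[[549.  351.9]
 [568.  274.9]
 [546.7 328.3]
 [566.1 252. ]]
```

```bash
python3 -m inch '17.2 -1.1 0 0 0 0;17.2 -1.1 0 0 0 0;17.2 -1.1 0 0 0 0;17.2 -1.1 0 0 0 0;17.2 -1.1 0 0 0 0;0 0 15 0 0 0;0 0 20 0 0 0;0 0 20 0 0 0;0 0 15 0 0 0;0 0 8 0 0 0'; python3 -m inch '0 0 6 0 0 0;0 0 6 0 0 0;0 0 5 0 0 0;0 0 4 0 0 0;0 0 1 0 0 0;0 0 0 0 0 0;0 0 0 0 0 0;0 0 0 0 0 0;0 0 0 0 0 0;0 0 0 0 0 0'; python3 -m inch '0 0 0 0 0 0;0 0 0 0 0 0;0 0 0 0 0 0;0 0 0 0 0 0;0 0 0 0 0 0;0 0 0 0 0 0;0 0 0 0 0 0;0 0 0 0 0 0;0 0 0 0 0 0;0 0 0 0 0 0' 0 35
```

```text
time_s: 22.27
eef_pos: [423.5, 150.7, 26.6]
ee_rot: [-0.005, 0.707, 0.707, -0.004]
force: [-1.0, -0.4, 1.2]
grip_width: 0.996
grip_force: 0.0
time_s: 23.1
eef_pos: [424.0, 151.6, 6.4]
ee_rot: [-0.004, 0.706, 0.708, -0.003]
force: [-0.2, 0.8, 0.1]
grip_width: 1.0
grip_force: 0.0
time_s: 23.93
eef_pos: [423.9, 151.6, 6.4]
ee_rot: [-0.004, 0.706, 0.708, -0.003]
force: [-3.0, -0.2, 5.9]
grip_width: 0.501
grip_force: 36.1
```

```bash
python3 -m inch '0 0 -3 0 0 0;0 0 -10 0 0 0;0 0 -20 0 0 0;0 0 -24 0 0 0;0 0 -26 0 0 0;0 0 -26 0 0 0;0 0 -26 0 0 0;0 0 -24 0 0 0;0 0 -20 0 0 0;0 0 -10 0 0 0'; python3 -m inch '0 0 0 0 0 0.6;0 0 0 0 0 1.1;0 0 0 0 0 1.1;0 0 0 0 0 1.1;0 0 0 0 0 1.1;0 0 0 0 0 1.1;0 0 0 0 0 1.1;0 0 0 0 0 1.1;0 0 0 0 0 1.1;0 0 0 0 0 1.1';python3 -m inch '0 0 0 0 0 1.1;0 0 0 0 0 1.1;0 0 0 0 0 1.1;0 0 0 0 0 0.93;0 0 0 0 0 0;0 0 0 0 0 0;0 0 0 0 0 0;0 0 0 0 0 0;0 0 0 0 0 0;0 0 0 0 0 0'; python3 - <<'E'
from h import *
c=np.array([.9996,.027,0]);T=np.c_[c,[.027,-.9996,0],[0,0,-1]]
rel(T);to((598,-185,190))
a=cap('side','s6');b=cap('top','t6')
im=b['image']; hsv=cv2.cvtColor(im,cv2.COLOR_RGB2HSV)
for n,d in(('s',a),('t',b)):
    hsv=cv2.cvtColor(d['image'],cv2.COLOR_RGB2HSV); m=cv2.inRange(hsv,(50,120,40),(75,255,255)); ys,xs=np.nonzero(m); print(n,len(xs),xs.mean() if len(xs) else 0,ys.mean() if len(xs) else 0,xs.min(initial=999),xs.max(initial=0),ys.min(initial=999),ys.max(initial=0))
s,M=st(); 
for d in(a,b): print(proj(d,[s['eef_pos']+[-50,0,16],s['eef_pos']+[50,0,16]]))
E
```

```text
time_s: 24.77
eef_pos: [426.3, 151.3, 198.4]
ee_rot: [-0.003, 0.706, 0.708, -0.001]
force: [0.4, 0.6, -1.3]
grip_width: 0.499
grip_force: 35.8
time_s: 25.6
eef_pos: [425.5, 151.2, 195.8]
ee_rot: [-0.002, 0.973, 0.232, -0.004]
force: [-0.2, -0.2, -2.1]
grip_width: 0.5
grip_force: 35.8
time_s: 26.43
eef_pos: [425.7, 151.3, 195.2]
ee_rot: [-0.001, 1.0, 0.016, -0.005]
force: [0.7, -0.5, -1.1]
grip_width: 0.496
grip_force: 35.8
t 26.43 pos [425.71 151.29 195.25] q [0.08 0.19 1.75 0.   1.21 1.62] F [ 0.68 -0.51 -1.08] w 0.496 gf 35.81891532288864
[[ 1.    0.03 -0.01]
 [ 0.03 -1.    0.  ]
 [-0.01 -0.   -1.  ]]
rv units [-0.02  0.09  0.05] deg 0.6270776946079237
t 26.43 pos [425.71 151.29 195.25] q [0.08 0.19 1.75 0.   1.21 1.62] F [ 0.68 -0.51 -1.08] w 0.496 gf 35.81891532288864
[[ 1.    0.03 -0.01]
 [ 0.03 -1.    0.  ]
 [-0.01 -0.   -1.  ]]
shift [161.51 341.62   3.  ]
s 0 0 0 999 0 999 0
t 0 0 0 999 0 999 0
t 26.53 pos [425.73 151.25 195.22] q [0.08 0.19 1.75 0.   1.21 1.62] F [-0.27  0.09 -1.44] w 0.499 gf 35.818877164274454
[[ 1.    0.03 -0.01]
 [ 0.03 -1.    0.  ]
 [-0.01 -0.   -1.  ]]
[[255.65 122.57]
 [291.31 123.55]]
[[234.07 300.5 ]
 [236.88 245.12]]
```

```bash
python3 -m inch '8 18 0 0 0.09 0.05;16 34 0 0 0 0;16 34 0 0 0 0;16 34 0 0 0 0;16 34 0 0 0 0;16 34 0 0 0 0;16 34 0 0 0 0;16 34 0 0 0 0;16 34 0 0 0 0;13 33 0 0 0 0';python3 -m inch '4 14 0 0 0 0;0 2 0 0 0 0;0 0 0 0 0 0;0 0 0 0 0 0;0 0 0 0 0 0;0 0 0 0 0 0;0 0 0 0 0 0;0 0 0 0 0 0;0 0 0 0 0 0;0 0 0 0 0 0'; python3 - <<'E'
from h import *
c=np.array([.9996,.027,0]);T=np.c_[c,[.027,-.9996,0],[0,0,-1]]
rel(T);to((598,-185,190))
a=cap('side','s7');b=cap('top','t7')
q=lambda im,x,y,w,h,s: cv2.resize(cv2.imread(im)[y:y+h,x:x+w],(w*s,h*s),interpolation=cv2.INTER_CUBIC)
cv2.imwrite('pics/c8.png',np.hstack([q('pics/s7.png',280,160,110,120,5),q('pics/t7.png',370,110,50,120,5)]))
from rig import ctrl; s=ctrl.sense()
print((proj(a,[s['eef_pos']+[-50,0,14],s['eef_pos']+[50,0,14]])-[280,160])*5,(proj(b,[s['eef_pos']+[-50,0,14],s['eef_pos']+[50,0,14]])-[370,110])*5)
E
```

```text
time_s: 27.37
eef_pos: [583.8, -169.7, 194.2]
ee_rot: [-0.001, 1.0, 0.013, -0.0]
force: [1.2, 0.2, -0.7]
grip_width: 0.496
grip_force: 35.9
time_s: 28.2
eef_pos: [587.5, -183.5, 194.5]
ee_rot: [-0.001, 1.0, 0.013, -0.0]
force: [-0.2, 1.1, -1.1]
grip_width: 0.498
grip_force: 35.9
t 28.2 pos [ 587.51 -183.45  194.48] q [-0.49  0.54  1.26  0.    1.34  1.05] F [-0.15  1.06 -1.08] w 0.498 gf 35.90869786567055
[[ 1.    0.03 -0.  ]
 [ 0.03 -1.    0.  ]
 [-0.   -0.   -1.  ]]
rv units [-0.02  0.   -0.01] deg 0.12842139105020525
t 28.2 pos [ 587.51 -183.45  194.48] q [-0.49  0.54  1.26  0.    1.34  1.05] F [-0.15  1.06 -1.08] w 0.498 gf 35.90869786567055
[[ 1.    0.03 -0.  ]
 [ 0.03 -1.    0.  ]
 [-0.   -0.   -1.  ]]
shift [10.45  1.83  4.48]
[[106.09 209.96]
 [345.26 218.75]] [[241.78 525.56]
 [238.85 262.96]]
```

View pics/c8.png

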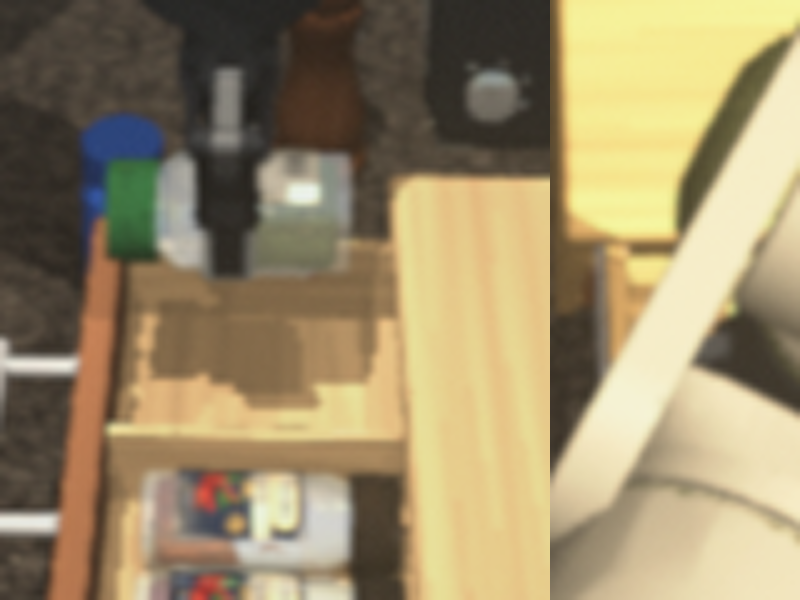

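The jar is level, centred in the grip (107..352 px against 106..345 predicted) and over the compartment. Shift 8.5 mm in and descend.

```bash
python3 -m inch '4.5 1 0 0 0 0;4 0.8 0 0 0 0;0 0 4 0 0 0;0 0 12 0 0 0;0 0 12 0 0 0;0 0 12 0 0 0;0 0 12 0 0 0;0 0 10 0 0 0;0 0 6 0 0 0;0 0 0 0 0 0'; python3 -m inch '0 0 4 0 0 0;0 0 4 0 0 0;0 0 4 0 0 0;0 0 2 0 0 0;0 0 0 0 0 0;0 0 0 0 0 0;0 0 0 0 0 0;0 0 0 0 0 0;0 0 0 0 0 0;0 0 0 0 0 0'; python3 -c "
from h import *
to((596,-184.8,106.4))"
```

```text
time_s: 29.13
eef_pos: [595.6, -184.8, 124.9]
ee_rot: [-0.002, 1.0, 0.013, -0.001]
force: [-0.5, 0.1, -1.0]
grip_width: 0.493
grip_force: 35.9
time_s: 29.97
eef_pos: [596.1, -185.1, 112.6]
ee_rot: [-0.001, 1.0, 0.013, -0.0]
force: [0.0, 0.0, -0.4]
grip_width: 0.494
grip_force: 35.9
t 29.97 pos [ 596.08 -185.07  112.59] q [-0.49  0.63  1.32  0.    1.18  1.06] F [ 0.02  0.04 -0.41] w 0.494 gf 35.89419580064714
[[ 1.    0.03 -0.  ]
 [ 0.03 -1.    0.  ]
 [ 0.   -0.   -1.  ]]
shift [-0.08 -0.26  6.19]
```

```bash
python3 -m inch '0 0 2 0 0 0;0 0 1 0 0 0;0 0 1 0 0 0;0 0 0 0 0 0;0 0 0 0 0 0;0 0 1 0 0 0;0 0 0 0 0 0;0 0 0 0 0 0;0 0 0 0 0 0;0 0 0 0 0 0'; python3 -m inch '0 0 0.5 0 0 0;0 0 0 0 0 0;0 0 0.5 0 0 0;0 0 0 0 0 0;0 0 0.5 0 0 0;0 0 0 0 0 0;0 0 0 0 0 0;0 0 0 0 0 0;0 0 0 0 0 0;0 0 0 0 0 0'
```

```text
time_s: 30.8
eef_pos: [596.1, -185.0, 107.5]
ee_rot: [-0.001, 1.0, 0.013, -0.0]
force: [0.3, -0.1, 0.2]
grip_width: 0.502
grip_force: 35.9
time_s: 31.63
eef_pos: [596.1, -185.1, 106.4]
ee_rot: [-0.001, 1.0, 0.013, 0.0]
force: [-3.1, 0.8, 6.0]
grip_width: 0.499
grip_force: 36.7
```

On the floor (6 N). Open part way, check, then rise.

```bash
python3 -m inch '0 0 0 0 0 0;0 0 0 0 0 0;0 0 0 0 0 0;0 0 0 0 0 0;0 0 0 0 0 0;0 0 0 0 0 0;0 0 -2 0 0 0;0 0 -4 0 0 0;0 0 -5 0 0 0;0 0 -5 0 0 0' 0.68; python3 -m inch '0 0 -8 0 0 0;0 0 -12 0 0 0;0 0 -15 0 0 0;0 0 -20 0 0 0;0 0 -20 0 0 0;0 0 -20 0 0 0;0 0 -20 0 0 0;0 0 -20 0 0 0;0 0 -15 0 0 0;0 0 0 0 0 0';python3 -m inch '-20 -20 0 0 0 0;-20 -30 0 0 0 0;-20 -30 0 0 0 0;-20 -30 0 0 0 0;-20 -30 0 0 0 0;-20 -30 0 0 0 0;-20 -30 0 0 0 0;-20 -30 0 0 0 0;0 -30 0 0 0 0;0 0 0 0 0 0'; python3 - <<'E'
from h import *
st()
a=cap('side','s8');b=cap('top','t8')
# drawer unmoved? compare the drawer-front patch with t2/s2
for n,o,(x,y,w,h) in(('t8','t2',(375,205,140,30)),('s8','s2',(285,195,70,110))):
    A1=cv2.imread(f'pics/{n}.png',0)[y:y+h,x:x+w].astype(np.float32);B=cv2.imread(f'pics/{o}.png',0)[y:y+h,x:x+w].astype(np.float32)
    print(n,cv2.phaseCorrelate(B,A1,cv2.createHanningWindow((w,h),cv2.CV_32F)),np.abs(A1-B).mean())
for n,d in(('s',a),('t',b)):
    m=cv2.inRange(cv2.cvtColor(d['image'],cv2.COLOR_RGB2HSV),(45,80,30),(85,255,255)); k,_,stt,ce=cv2.connectedComponentsWithStats(m)
    for i in range(1,k):
        if stt[i,4]>25: print(n,stt[i],ce[i],atz(d,ce[i],125))
mid=np.array([596,-185,122]); print('expected cap',proj(a,[mid+[-38,0,10]]),proj(b,[mid+[-38,0,10]]))
for o,n in(('s0','s8'),('t0','t8')):
    pass
for nm,(x,y,w,h) in dict(salt=(195,168,25,25),mill=(250,160,38,42)).items():
    print(nm,np.abs(cv2.imread('pics/t8.png').astype(float)-cv2.imread('pics/t0.png'))[y:y+h,x:x+w].mean())
E
```

```text
time_s: 32.47
eef_pos: [596.2, -185.1, 122.7]
ee_rot: [-0.001, 1.0, 0.013, 0.0]
force: [-0.1, 0.8, -0.2]
grip_width: 0.681
grip_force: 0.0
time_s: 33.3
eef_pos: [596.8, -185.7, 276.5]
ee_rot: [0.001, 1.0, 0.013, 0.003]
force: [0.5, 0.3, -0.1]
grip_width: 0.682
grip_force: 0.0
time_s: 34.13
eef_pos: [428.0, 74.1, 272.7]
ee_rot: [-0.002, 1.0, 0.015, 0.0]
force: [1.2, -0.7, 0.0]
grip_width: 0.678
grip_force: 0.0
t 34.13 pos [427.95  74.06 272.69] q [-0.1   0.08  1.68  0.    1.39  1.44] F [ 1.17 -0.67  0.  ] w 0.678 gf 0.0
[[ 1.    0.03  0.  ]
 [ 0.03 -1.    0.  ]
 [ 0.   -0.   -1.  ]]
t8 ((-0.08646170221722116, 0.0039405588637979605), 0.6934936194508164) 10.391191
s8 ((0.15779753302078348, 0.2084281775322907), 0.5626428771902013) 8.375324
s [307 224   9  18 147] [310.7  232.28] [ 556.04 -187.23  125.  ]
t [404 206  20  11 201] [413.8 211. ] [ 557.06 -187.51  125.  ]
expected cap [[311.6  229.33]] [[413.05 210.03]]
salt 4.0986666666666665
mill 2.7230576441102756
```

The cap is where expected and level, the drawer hasn't moved, and the bystanders are undisturbed. Handing in.

```bash
python3 -c "
from rig import ctrl
print(ctrl.finish_job())"
```

```text
the job is handed in; nothing more can be done
None
```

The top drawer is pulled out to its stop and the green-capped jar was laid on the worktop, let go, then taken from above and laid on its side in the empty compartment. In the last pictures the jar was in place and the drawer, salt shaker and pepper mill had not moved; I handed the job in at about 34 s, and no verdict was shown.

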